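# Seat the cocked sieve lid and clamp it

## Task

The lid on the sieve shaker has been left cocked, with one side riding up on the sieve's rim. Without hammering on it, ease it over so that it drops in, press it fully home and level past its two spring catches, and only then swing the raised hold-down bar over until its foot rests on the lid. Leave the brush, the tin and the spare sieve alone.

Things in the scene. Friction and masses are not known exactly. Their poses are not given: they have to be found in the camera images.
- shaker: Fixed sieve shaker on the bench: cream box on a black foot, 260 x 270 mm, flat black deck 65 mm above the bench. Origin: centre of its underside; z up. On its own +y side, 112 mm from the middle, stands a steel post 200 mm high and 36 mm wide that carries the hold-down bar. Bystanders stand round it on the bench.
- sieve: Round steel sieve and pan, 75 mm high, bolted on a black plate over the middle of the deck. The plate is on springs: pressed down it sinks, more the harder it is pressed (from 2 N), 12 mm to a dead stop at about 11 N, and comes back up slowly. Origin: centre of the sieve's underside, 85 mm above the bench when unloaded; its own x points to the lid's raised side as it is at the start.
- rim_center (a point): Centre of the sieve's mouth at rim height, 160 mm above the bench unpressed; z up. Wall 143 mm inside, 153 mm outside diameter, flat on top, 43 mm deep inside. Two small sprung ball catches stand 5 mm inward from the wall, 1 to 11 mm below the rim, 46 degrees either side of the sieve's own x; each gives way outward against 3 to 15 N.
- lid: Loose plain steel lid, about 280 g: flat disc of 164 mm diameter, 4 mm thick, over a plug of 140 mm diameter and 12 mm depth that fits the sieve's mouth with 1.5 mm play all round. No handle. Origin: centre of the disc's underside (at rim height when seated); z: the disc's upward normal. At the start 4.5 to 6 mm off centre towards the raised side and tilted 0.11 rad.
- lid_edge (a point): Top of the disc's edge, 82 mm from the lid's centre, at its raised side: here the plug's bottom stands on the rim, so pressing alone cannot seat it; the far side is already down. Always within 82 degrees of the shaker's own -y. Pushed here towards the centre (1 to 3 N) the lid slides, drops inside the rim and stops dead on the far wall.
- lid_press (a point): Point on the disc's top, 66 mm from the lid's centre on the raised side. After the sideways push this side rests on the catches, still 5 to 12 mm high; pressed down here it passes the catches at roughly 5 to 15 N, while the sieve sinks under it, so height alone does not tell when it is home. It stays down when let go.
- clamp (a joint): Hinge of the hold-down bar (rad): 0 is level, foot on the seated lid; grows as the bar is raised (1.57 upright, stop at 1.9). Stays where left; 1 to 3 N at the tip moves it. Steel bar 22 mm wide, 10 mm thick, 150 mm from hinge to tip; rubber foot 26 mm across, 14 mm high under it 112 mm from the hinge, over the middle of the sieve when closed.
- clamp_tip (a point): Middle of the free end face of the hold-down bar.
- clamp_hinge (a point): Point on the bar's hinge axis, mid-width of the bar, 183 mm above the bench; the axis is level and parallel to the shaker's x, and the bar when closed points along the shaker's -y.
- brush: Bystander: loose sieve brush 170 mm long lying on the bench beyond the shaker. Origin: its middle, on the bench.
- tin: Bystander: loose closed sample tin, 60 mm diameter, 70 mm high, upright on the bench at the shaker's -y side. Origin: centre of its underside.
- spare: Bystander: loose spare sieve, round and open, 153 mm diameter, 45 mm high, on the bench at the shaker's +y side. Origin: centre of its underside.
There are look-alikes about, which are no part of the job. Of the things that look like the lid, the smallest one is meant.

How it is judged (in metres and radians):
On the way, in this order (a step that is already met when the one before it is completed fails the run):
1. the lid is seated and level while the hold-down bar is still up (angle between lid's own z axis and vertical below 0.02 rad and z of lid in the frame of rim_center below 0.002 m and horizontal distance between lid and rim_center below 0.004 m and value of joint clamp above 0.8 rad), for 0.2 s.
2. the hold-down bar is down with its foot on the lid (value of joint clamp below 0.03 rad), for 0.2 s.
At the end, for the whole second after the job is handed in: The lid lies level (within 0.02 rad) in the sieve's mouth, its disc down on the rim within 2 mm and centred within 4 mm, at rest, and the hold-down bar is down (joint under 0.03 rad) with its foot on the lid (angle between lid's own z axis and vertical below 0.02 rad and z of lid in the frame of rim_center between -0.002 and 0.002 m and horizontal distance between lid and rim_center below 0.004 m and value of joint clamp below 0.03 rad and linear speed of lid below 0.01 m/s); the robot touches nothing.
It fails at once if the lid is hit or pressed with more than 40 N (contact force between the arm and lid above 40 N).
It fails at once if the fingers press the lid with more than 40 N (contact force between the fingers and lid above 40 N).
It fails at once if the brush is moved more than 30 mm (distance of brush from where it was at the start of the episode above 0.03 m).
It fails at once if the tin is moved more than 30 mm (distance of tin from where it was at the start of the episode above 0.03 m).
It fails at once if the spare sieve is moved more than 30 mm (distance of spare from where it was at the start of the episode above 0.03 m).
It also fails if it takes over 61 s, if anything falls off the work surface, if the arm or the gripper's body presses on something with over 40 N, if the wrist force passes 120 N, or if a joint passes its speed limit or range.

## Robot

A 6-joint arm with a two-finger parallel gripper is mounted at the origin on the work surface. World frame = base frame: x ahead of the robot, y to its left, z up, the work surface at z = 0. Lengths are in m, angles in degrees, forces in N, time in s.
With the tool pointing down it reaches from about 0.4 to 0.925 m from the base axis. Payload 3.4 kg.
Tool frame: the origin (TCP) lies on the centre line of the jaws, within the pads' length; the fingertips stand 11 mm ahead of it and the grasp point (between the pads) lies 8 mm behind it; z points along the fingers, y is the line along which they close (so a half turn about z gives the same grasp; the last joint's range is limited). The gripper opens to 85 mm and grips with 20 to 120 N. Pads are 22 mm wide; open, the fingers measure 114 mm over their backs; the gripper's body (76 mm by 85 mm) begins 54 mm behind the grasp point. The pads swing forward as they close: fully open they stand 13 mm farther back than shut.
Start: joints at [-71.935, 17.578, 86.31, -0, 76.112, -4.211], TCP at [0.218, -0.532, 0.242] pointing down, gripper open.
Joint ranges: [-179.03, 179.03], [-60, 130.46], [8.19, 133.38], [-81.62, 261.62], [5.75, 156.47], [-153.77, 153.77]. Speed limits (degrees/s): [147.25, 147.25, 180, 180, 180, 180].

## Interface

Orientations are given as [roll, pitch, yaw] about the fixed x, y, z axes, in that order (R = Rz(yaw) Ry(pitch) Rx(roll)).
In Python, from station import readout, vision, order gives the robot as it stands.
- The arm moves only by the tool play_rows, never from a script. Its arguments are lists of equal length, an entry for each row: "delta_pos": the shift along the world's x, y, z each as a share of 25 mm, from -1 to 1, a list of three; "angular": the turn, a rotation vector about the world's x, y, z each as a share of 0.12 rad, from -1 to 1, a list of three. A call has 1 to 10 rows; each row shifts and turns the commanded pose from where the row before left it; what a row does not reach is not made up. A row lasts 1/12 s, in which the tool goes at most 41.7 mm and 7.16 degrees, less where a joint would pass 70% of its speed; a pose out of reach is approached as far as the arm can. A call with a number of a shift or a turn outside -1 to 1 is refused whole. A call with a gripper value outside its range is refused whole. "hand" is the opening, from 0 (shut) to 1 (fully open), set as the call begins (left out, the last holds). The fingers move at their own pace and stop on an object; the grip force is fixed at half the most. Time passes only in rows, so rows that do not move let the fingers close. It gives the time, the measured TCP pose, the force, the opening and the grip force at its end, in the units of the state.
- readout.sense(): the state, without advancing time (a new reading comes with each control period).
- vision.read_camera(name): name is "scene" or "top" or "wrist"; returns the picture (400x640x3 uint8, blue, green, red); there is no depth.
- vision.calibration(name): a dict with "fx", "fy", "cx", "cy" (pixels), "R" (3x3) and "t" (3): a world point X has camera coordinates R X + t. Camera axes: x right, y down, z forward; pixel columns grow to the right and rows downward; lengths in m; the calibration is good to about 2 mm. A picture is of the moment at which its call begins: read the wrist's pose just before it. calibration takes no time and is no camera call; for the wrist camera it gives the pose at the moment of the call.
- order.job_done(): hands the job in; it is judged then, once.
The state is a dict: "t": time; "joint_positions": joint angles; "qd": joint speeds; "effort": joint torques, N m; "eef_pos": TCP position; "tool_rot": TCP orientation; "contact_force": force on the tool from outside, world axes, zero at the start; "ft_torque": the same for the moment, N m; "grip_width": finger opening in m; "grip_force": force on a finger pad.
Only numpy, scipy, OpenCV 4.12 (cv2) and the standard library are available. Lean on these libraries where they do the work, as an engineer would, in place of code of your own. Each camera call takes 0.05 s, during which the arm holds its last target. There are 200 camera calls.

## Working session

There is one attempt and no reset: what is moved stays moved. The work goes in short steps, Python scripts to look and compute and a tool call to move; the robot and the scene stay as the last step left them, time stands still between calls to the robot, and variables do not carry over. Pictures are saved under pics/ and viewed, at most 10 in all, crops included, and the job is handed in when it is done.

Besides the shell and the picture viewer there is one more tool, called after "Emit:" as name(argument=value, ...) on one line, values as JSON. play_rows: Moves the arm, as the interface text tells. Its arguments: {"type":"object","properties":{"delta_pos":{"type":"array","items":{"type":"array","items":{"type":"number"}}},"angular":{"type":"array","items":{"type":"array","items":{"type":"number"}}},"hand":{"type":"number"}},"required":["delta_pos","angular"]}

```bash
mkdir -p pics; cat > h.py <<'E'
import numpy as np,cv2
from station import readout,vision,order
def snap(n,f):
    im=vision.read_camera(n); cv2.imwrite('pics/'+f,im); return im
def proj(c,X):
    X=np.atleast_2d(X); p=X@np.array(c['R']).T+np.array(c['t']); return np.c_[c['fx']*p[:,0]/p[:,2]+c['cx'],c['fy']*p[:,1]/p[:,2]+c['cy']]
def ray(c,u,v,z):
    R=np.array(c['R']);o=-R.T@np.array(c['t']);d=R.T@np.array([(u-c['cx'])/c['fx'],(v-c['cy'])/c['fy'],1]);return o+d*(z-o[2])/d[2]
E
python3 - <<'E'
from h import *
a=snap('scene','a.png');b=snap('top','b.png')
for n in('scene','top'):
    c=vision.calibration(n);R=np.array(c['R']);print(n,c['fx'],-R.T@np.array(c['t']),R[2])
print(readout.sense())
E
```

```text
scene 393.8425773464425 [1.21730166 0.31980624 0.96198579] [-0.58589237 -0.28391595 -0.75902692]
top 407.5003120971789 [ 0.4897452  -0.01346524  1.42266477] [ 0.04947144  0.00217577 -0.99877317]
{'t': 0.1, 'joint_positions': array([-7.19342728e+01,  1.76177403e+01,  8.63768419e+01,  1.46057152e-04,
        7.61115606e+01, -4.21060893e+00]), 'qd': array([-0.0448451 , -0.16302836, -0.19852727, -0.12383895,  0.03859845,
       -0.05585976]), 'effort': array([ 4.19813923e-04, -4.58529174e+01, -2.52610427e+01, -9.81614585e-05,
        5.58360654e-03, -1.55474157e-05]), 'eef_pos': array([ 0.21776028, -0.53150585,  0.2414726 ]), 'tool_rot': array([-1.79894154e+02, -7.93464522e-03,  2.22762937e+01]), 'contact_force': array([-0.1215113 , -0.12715928, -0.31173748]), 'ft_torque': array([ 0.03918327, -0.00670495, -0.04243441]), 'grip_force': 0.0, 'grip_width': 0.0850216956390446}
```

View pics/a.png

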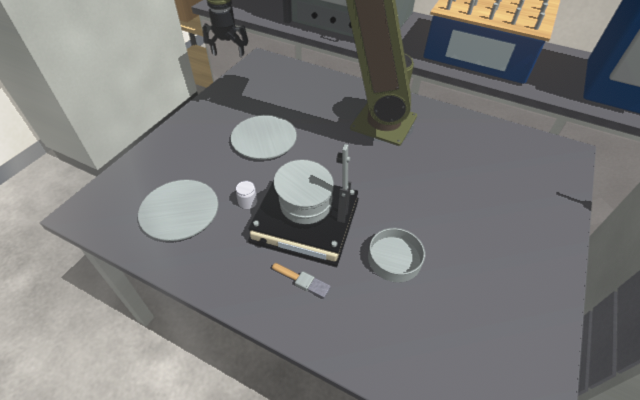

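View pics/b.png

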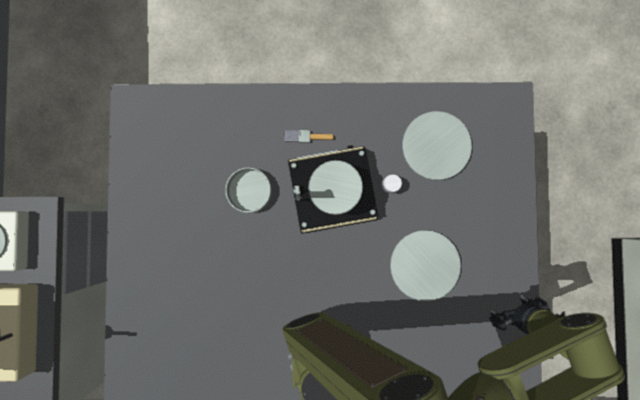

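The scene camera shows the shaker at (305,205), with the cocked lid at (304,183), the raised bar at (345,170), the tin at (246,194), the spare at (397,253) and the brush at (300,280). 
Three discs could be taken for the lid, at top-view pixels (335,187), (437,145) and (425,265). The smallest is the one at (335,187) on the shaker. I'll check it in an enlarged crop.

```bash
python3 - <<'E'
from h import *
a=cv2.imread('pics/a.png')[140:265,235:375];b=cv2.imread('pics/b.png')[135:245,280:410]
a=cv2.resize(a,None,fx=4,fy=4,interpolation=2);b=cv2.resize(b,None,fx=6,fy=5.4,interpolation=2)
b=cv2.imread('pics/b.png')[140:240,280:410];b=cv2.resize(b,None,fx=6,fy=6,interpolation=2)
cv2.imwrite('pics/a2.png',a);cv2.imwrite('pics/b2.png',b)
E
```

```text
(no output)
```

View pics/a2.png

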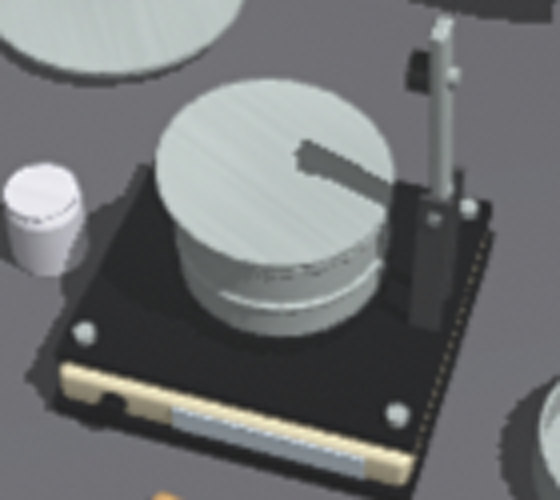

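View pics/b2.png

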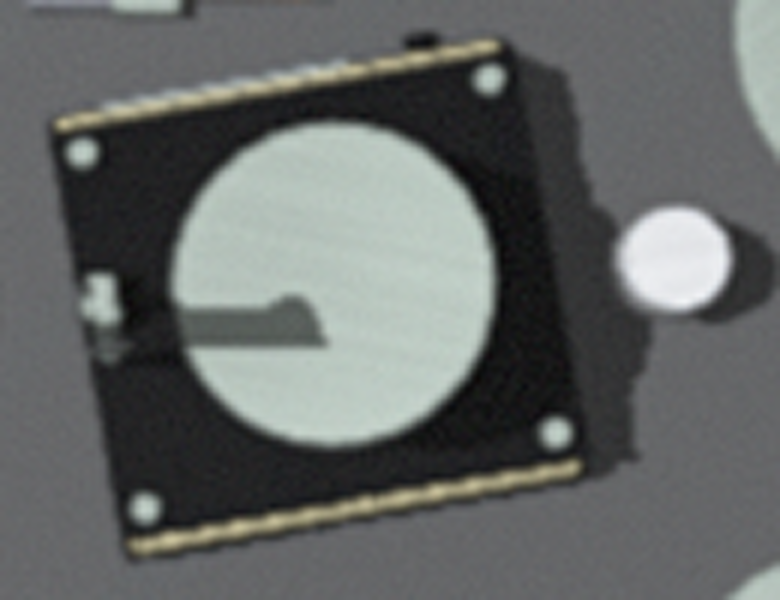

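```bash
python3 - <<'E'
from h import *
c=vision.calibration('top')
f=lambda u,v,z:ray(c,280+(u+.5)/6-.5,140+(v+.5)/6-.5,z)
B=[f(*p,.068) for p in[(82,152),(488,79),(145,508),(555,433)]];print(np.round(B,4),np.mean(B,0))
d=B[1]-B[0]+B[3]-B[2];print('yaw',np.degrees(np.arctan2(d[0],-d[1])))
d=B[0]-B[2]+B[1]-B[3];print('yaw',np.degrees(np.arctan2(d[1],d[0])))
C=[(55,125),(505,45),(580,465),(130,548)];C=[f(*p,.065) for p in C];print(np.round(C,4),np.mean(C,0))
print('lid',f(335,282.5,.168),'tin',f(675,259,.07),'tip',f(100,300,.333))
cs=vision.calibration('scene');g=lambda u,v,z:ray(cs,235+(u+.5)/4-.5,140+(v+.5)/4-.5,z)
print('scene bolts',[np.round(g(*p,.068),4) for p in[(84,333),(397,413),(467,208)]],'tip',g(445,22,.33))
cw=vision.calibration('wrist');R=np.array(cw['R']);print('wrist',-R.T@np.array(cw['t']),R[2],cw['fx'])
E
```

```text
[[ 0.6502  0.0926  0.068 ]
 [ 0.6901 -0.1337  0.068 ]
 [ 0.4524  0.0579  0.068 ]
 [ 0.4929 -0.1691  0.068 ]] [ 0.57138294 -0.0380582   0.068     ]
yaw 10.04884312920132
yaw 10.063419950453204
[[ 0.6658  0.1079  0.065 ]
 [ 0.7096 -0.1436  0.065 ]
 [ 0.4751 -0.1831  0.065 ]
 [ 0.4303  0.0664  0.065 ]] [ 0.57018084 -0.03809463  0.065     ]
lid [ 0.57038327 -0.04526864  0.168     ] tin [ 0.58891973 -0.23629588  0.07      ] tip [0.55240403 0.06386766 0.333     ]
scene bolts [array([ 0.6865, -0.1345,  0.068 ]), array([0.6445, 0.092 , 0.068 ]), array([0.4493, 0.0575, 0.068 ])] tip [0.5429544  0.06139052 0.33      ]
wrist [ 0.28125057 -0.50546722  0.37373333] [-0.25346188 -0.1011378  -0.96204377] 335.8929380970929
```

The crops show the lid on the sieve at its mouth, with the shaker yawed about 10°. The bar stands upright on its +y post and the tin is on the right. The lid's offset is mainly toward -y. Next I'll take a closer look with the wrist camera.

Emit:
play_rows(delta_pos=[[0.8,0.93,0.15],[0.8,0.93,0.15],[0.8,0.93,0.15],[0.8,0.93,0.15],[0.8,0.93,0.15],[0.8,0.93,0.15],[0.8,0.93,0.15],[0.8,0.93,0.15]], angular=[[0,0,-0.75],[0,0,-0.75],[0,0,-0.75],[0,0,-0.75],[0,0,-0.75],[0,0,-0.75],[0,0,-0.75],[0,0,-0.75]], hand=0)

```text
t: 0.77
eef_pos: [0.3784, -0.3446, 0.2721]
tool_rot: [-180.0, 0.0, -19.2]
contact_force: [0.5, -0.9, 0.7]
grip_width: 0.0002
grip_force: 0.0
```

Emit:
play_rows(delta_pos=[[0.8,0.93,0.15],[0.8,0.93,0.15],[0.8,0.93,0.15],[0.8,0.93,0.15],[0.8,0.93,0.15],[0.8,0.93,0.15],[0.8,0.93,0.15],[0.8,0.93,0.15],[0,0,0],[0,0,0]], angular=[[0,0,-0.75],[0,0,-0.75],[0,0,-0.75],[0,0,-0.75],[0,0,-0.75],[0,0,-0.75],[0,0,-0.75],[0,0,-0.75],[0,0,0],[0,0,0]])

```text
t: 1.6
eef_pos: [0.5386, -0.1588, 0.3018]
tool_rot: [180.0, 0.0, -60.0]
contact_force: [-0.2, -0.2, 0.0]
grip_width: 0.0001
grip_force: 0.0
```

```bash
python3 - <<'E'
from h import *
import pickle
c=vision.calibration('wrist');snap('wrist','w1.png');pickle.dump(c,open('w1.pkl','wb'));s=readout.sense();print(s['t'],s['eef_pos'],s['tool_rot'],s['joint_positions'],s['contact_force'])
E
```

```text
1.65 [ 0.53768304 -0.15969779  0.30168942] [ 1.79917051e+02  3.94369683e-02 -6.00766653e+01] [-2.08315095e+01  1.42201496e+01  8.24716195e+01 -3.95526921e-02
  8.33912509e+01  1.29249708e+02] [-0.28413032 -0.6724942   0.01653677]
```

View pics/w1.png

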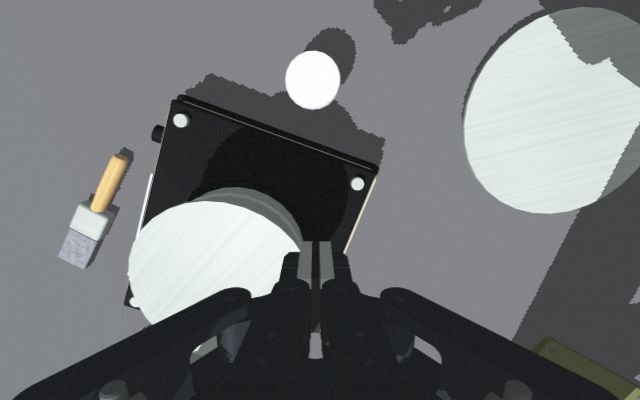

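The wrist view shows the lid at (215,270), partly hidden by the fingers, with the sieve wall visible at upper right (200-300, 190-230). I'll shift to get a full view.

Emit:
play_rows(delta_pos=[[-0.4,0.7,0.24],[-0.4,0.7,0.24],[-0.4,0.7,0.24],[-0.4,0.7,0.24],[-0.4,0.7,0.24],[0,0,0],[0,0,0],[0,0,0]], angular=[[0,0,0],[0,0,0],[0,0,0],[0,0,0],[0,0,0],[0,0,0],[0,0,0],[0,0,0]])

```text
t: 2.32
eef_pos: [0.4872, -0.0728, 0.3328]
tool_rot: [-180.0, -0.1, -60.2]
contact_force: [-0.4, 0.0, 0.3]
grip_width: -0.0002
grip_force: 0.0
```

```bash
python3 - <<'E'
from h import *
import pickle
c=vision.calibration('wrist');snap('wrist','w2.png');pickle.dump(c,open('w2.pkl','wb'));s=readout.sense();print(s['t'],s['eef_pos'],s['tool_rot'])
E
```

```text
2.3667 [ 0.4875492  -0.07304461  0.33245016] [-1.79994695e+02 -3.42345448e-02 -6.02595543e+01]
```

View pics/w2.png

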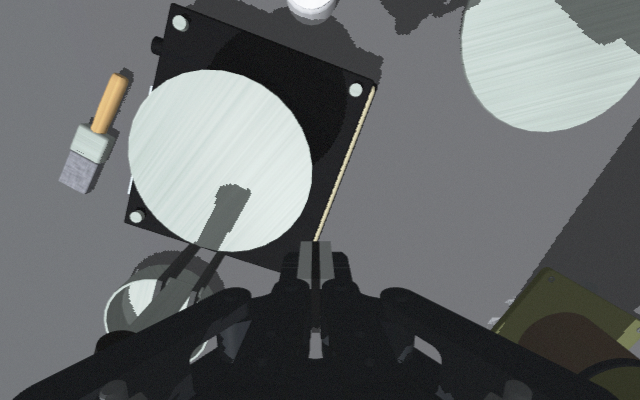

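The full lid is visible at (220,160), with the bar's shadow at its lower side. Next I'll fit the disc's pose to all four images.

```bash
cat > fit.py <<'E'
from h import *
import pickle
from scipy.optimize import least_squares
from scipy.ndimage import map_coordinates
V=[('w2',pickle.load(open('w2.pkl','rb')),'w2.png',(220,160),(70,125)),('w1',pickle.load(open('w1.pkl','rb')),'w1.png',(225,275),(60,125)),
('top',vision.calibration('top'),'b.png',(335.3,186.6),(20,36)),('scene',vision.calibration('scene'),'a.png',(303.5,183),(15,40))]
E={}
for n,c,f,(u,v),(r0,r1) in V:
    g=cv2.imread('pics/'+f,0).astype(float);pts=[]
    for a in np.radians(np.arange(0,360,3)):
        ad=np.degrees(a)
        if n=='w1' and not(190<ad<300):continue
        if n=='w2' and 80<ad<160:continue
        if n=='scene' and not(190<ad<350):continue
        r=np.arange(r0,r1,.25);p=map_coordinates(g,[v+r*np.sin(a),u+r*np.cos(a)],order=1)
        hi=p[0]
        if hi<140:continue
        k=np.where(p<0.72*hi)[0]
        if len(k):pts.append((u+r[k[0]]*np.cos(a),v+r[k[0]]*np.sin(a)))
    E[n]=np.array(pts)
th=np.linspace(0,2*np.pi,180,endpoint=False)
def res(x,full=False):
    C=x[:3];nx,ny=x[3:5];N=np.array([nx,ny,1]);N/=np.linalg.norm(N)
    e1=np.cross(N,[0,1,0]);e1/=np.linalg.norm(e1);e2=np.cross(N,e1)
    circ=.082*(np.outer(np.cos(th),e1)+np.outer(np.sin(th),e2))
    out=[]
    for i,(n,c,*_) in enumerate(V):
        q=np.vstack([proj(c,C+circ+N*.004),proj(c,C+circ)]);h=cv2.convexHull(q.astype(np.float32))
        sh=x[5+2*i:7+2*i]
        s=1 if n[0]=='w' else 1.
        d=np.array([cv2.pointPolygonTest(h,(float(p[0]-sh[0]),float(p[1]-sh[1])),True) for p in E[n]])
        out.append(d/.5)
        if full:print(n,len(d),'med|d|px',np.median(abs(d)).round(2),'shift',sh.round(2))
    out.append(x[5:]/np.repeat([3,3,.6,.6],2))   # ~2 mm calibration
    out.append((np.hypot(nx,ny)-.11)/.004*np.ones(1)); return np.concatenate(out)
best=None
for k in range(0,360,45):
    x0=np.r_[.57,-.045,.166,.1*np.cos(np.radians(k)),.1*np.sin(np.radians(k)),np.zeros(8)]
    s=least_squares(res,x0,loss='soft_l1',x_scale=np.r_[[.003]*3,[.03]*2,[1]*8],diff_step=1e-4)
    print(k,round(s.cost,1),s.x[:5].round(4),'low-normal az; raised az',np.degrees(np.arctan2(-s.x[4],-s.x[3])).round(1))
    if best is None or s.cost<best.cost:best=s
res(best.x,True)
E
python3 fit.py
```

```text
0 104.0 [ 0.5676 -0.043   0.1705  0.0217  0.1386] low-normal az; raised az -98.9
45 104.0 [ 0.5676 -0.043   0.1705  0.0219  0.1386] low-normal az; raised az -99.0
90 104.0 [ 0.5676 -0.043   0.1705  0.0218  0.1386] low-normal az; raised az -98.9
135 104.0 [ 0.5676 -0.043   0.1705  0.0218  0.1386] low-normal az; raised az -99.0
180 453.3 [ 0.5681 -0.0425  0.1731  0.0671  0.    ] low-normal az; raised az -180.0
225 104.0 [ 0.5676 -0.0429  0.1705  0.0219  0.1385] low-normal az; raised az -99.0
270 132.2 [ 0.5674 -0.043   0.17   -0.      0.1406] low-normal az; raised az -90.0
315 104.0 [ 0.5676 -0.043   0.1705  0.0215  0.1386] low-normal az; raised az -98.8
w2 93 med|d|px 0.19 shift [0. 0.]
w1 36 med|d|px 0.31 shift [0. 0.]
top 114 med|d|px 0.53 shift [0. 0.]
scene 49 med|d|px 0.15 shift [0. 0.]
```

```bash
python3 - <<'E'
s=open('fit.py').read()
i=s.index('best=None')
s=s[:i]+'''S=np.r_[[.003]*3,[.03]*2,[1]*8];O=np.r_[.57,-.045,.166,0,0,np.zeros(8)]
for k in (225,270,315):
  for skip in (None,):
    u0=np.zeros(13);u0[3:5]=-3.6*np.cos(np.radians(k)),-3.6*np.sin(np.radians(k))
    b=least_squares(lambda u:res(O+S*u),u0+1e-9,loss='soft_l1',jac='3-point',diff_step=None if 0 else 1e-2)
    f=lambda u:res(O+S*u)
    b=least_squares(lambda w:f(w-100),u0+100,loss='soft_l1',diff_step=2e-4)
    x=O+S*(b.x-100);print(k,round(b.cost,1),x[:5].round(4),np.hypot(x[3],x[4]).round(3),'raised az',np.degrees(np.arctan2(-x[4],-x[3])).round(1))
res(x,True)
'''
open('fit.py','w').write(s)
E
python3 fit.py
```

```text
225 44.0 [ 0.569  -0.0422  0.1693  0.0199  0.1168] 0.119 raised az -99.7
270 44.0 [ 0.5689 -0.0422  0.1693  0.0199  0.117 ] 0.119 raised az -99.7
315 44.0 [ 0.569  -0.0422  0.1693  0.0199  0.1169] 0.119 raised az -99.7
w2 93 med|d|px 0.15 shift [ 1.64 -0.  ]
w1 36 med|d|px 0.12 shift [1.   1.32]
top 114 med|d|px 0.1 shift [ 0.54 -0.26]
scene 49 med|d|px 0.1 shift [-0.09 -0.96]
```

Emit:
play_rows(delta_pos=[[0.12,-0.15,-0.15],[0.12,-0.15,-0.15],[0.12,-0.15,-0.15],[0.12,-0.15,-0.15],[0.12,-0.15,-0.15],[0.12,-0.15,-0.15],[0.12,-0.15,-0.15],[0.12,-0.15,-0.15],[0.12,-0.15,-0.15],[0.12,-0.15,-0.15]], angular=[[0,0,0.97],[0,0,0.97],[0,0,0.97],[0,0,0.97],[0,0,0.97],[0,0,0.97],[0,0,0.97],[0,0,0.97],[0,0,0.97],[0,0,0.97]])

```text
t: 3.2
eef_pos: [0.5181, -0.1113, 0.2939]
tool_rot: [-180.0, 0.1, 6.7]
contact_force: [1.0, -1.3, 0.0]
grip_width: 0.0003
grip_force: 0.0
```

Emit:
play_rows(delta_pos=[[0.12,-0.15,-0.15],[0.12,-0.15,-0.15],[0.12,-0.15,-0.15],[0.12,-0.15,-0.15],[0.12,-0.15,-0.15],[0.12,-0.15,-0.15],[0.12,-0.15,-0.15],[0.12,-0.15,-0.15],[0.12,-0.15,-0.15],[0.12,-0.15,-0.15]], angular=[[0,0,0.97],[0,0,0.97],[0,0,0.97],[0,0,0.97],[0,0,0.97],[0,0,0.97],[0,0,0.97],[0,0,0.97],[0,0,0.97],[0,0,0.97]])

```text
t: 4.03
eef_pos: [0.548, -0.1488, 0.2563]
tool_rot: [-179.9, 0.0, 73.4]
contact_force: [-1.4, -0.0, -0.5]
grip_width: -0.0001
grip_force: 0.0
```

Emit:
play_rows(delta_pos=[[0.12,-0.15,-0.6],[0,0,-0.6],[0,0,-0.6],[0,0,-0.6],[0,0,-0.6],[0,0,0],[0,0,0]], angular=[[0,0,0.97],[0,0,0],[0,0,0],[0,0,0],[0,0,0],[0,0,0],[0,0,0]])

```text
t: 4.62
eef_pos: [0.5502, -0.1519, 0.1811]
tool_rot: [-179.8, -0.0, 79.8]
contact_force: [0.0, -0.2, 0.1]
grip_width: -0.0001
grip_force: 0.0
```

Emit:
play_rows(delta_pos=[[0.017,0.1,-0.28],[0.017,0.1,0],[0.017,0.1,0],[0.017,0.1,0],[0.017,0.1,0],[0,0,0],[0,0,0]], angular=[[0,0,0],[0,0,0],[0,0,0],[0,0,0],[0,0,0],[0,0,0],[0,0,0]])

```text
t: 5.2
eef_pos: [0.5533, -0.1386, 0.1757]
tool_rot: [180.0, 0.0, 79.9]
contact_force: [0.4, 0.1, -0.4]
grip_width: 0.0001
grip_force: 0.0
```

Emit:
play_rows(delta_pos=[[0.014,0.08,0],[0.014,0.08,0],[0,0,0],[0,0,0]], angular=[[0,0,0],[0,0,0],[0,0,0],[0,0,0]])

```text
t: 5.53
eef_pos: [0.5538, -0.1347, 0.1753]
tool_rot: [-180.0, -0.0, 79.8]
contact_force: [0.6, -0.0, -0.3]
grip_width: -0.0001
grip_force: 0.0
```

Emit:
play_rows(delta_pos=[[0.007,0.04,0],[0.007,0.04,0],[0,0,0]], angular=[[0,0,0],[0,0,0],[0,0,0]])

```text
t: 5.78
eef_pos: [0.5541, -0.1327, 0.1753]
tool_rot: [-180.0, -0.0, 79.8]
contact_force: [-0.1, -0.3, 0.1]
grip_width: 0.0002
grip_force: 0.0
```

Emit:
play_rows(delta_pos=[[0.007,0.04,0],[0.007,0.04,0],[0,0,0]], angular=[[0,0,0],[0,0,0],[0,0,0]])

```text
t: 6.03
eef_pos: [0.5545, -0.1307, 0.1753]
tool_rot: [-180.0, -0.0, 79.8]
contact_force: [-0.6, -0.1, -1.1]
grip_width: 0.0
grip_force: 0.0
```

Emit:
play_rows(delta_pos=[[0.007,0.04,0],[0.007,0.04,0],[0,0,0]], angular=[[0,0,0],[0,0,0],[0,0,0]])

```text
t: 6.28
eef_pos: [0.5548, -0.1287, 0.1753]
tool_rot: [-180.0, -0.0, 79.8]
contact_force: [0.3, 0.3, 0.5]
grip_width: 0.0
grip_force: 0.0
```

Emit:
play_rows(delta_pos=[[0.007,0.04,0],[0.007,0.04,0],[0,0,0]], angular=[[0,0,0],[0,0,0],[0,0,0]])

```text
t: 6.53
eef_pos: [0.5551, -0.1274, 0.1754]
tool_rot: [180.0, 0.1, 79.8]
contact_force: [0.6, -3.1, -0.2]
grip_width: 0.0
grip_force: 1.3
```

Emit:
play_rows(delta_pos=[[0.007,0.04,0],[0.007,0.04,0],[0,0,0]], angular=[[0,0,0],[0,0,0],[0,0,0]])

```text
t: 6.78
eef_pos: [0.5554, -0.1271, 0.1755]
tool_rot: [180.0, 0.3, 79.9]
contact_force: [-1.5, -8.0, 0.3]
grip_width: -0.0002
grip_force: 4.0
```

Emit:
play_rows(delta_pos=[[0.007,0.04,0],[0,0,0]], angular=[[0,0,0],[0,0,0]])

```text
t: 6.95
eef_pos: [0.5554, -0.127, 0.1756]
tool_rot: [180.0, 0.3, 79.9]
contact_force: [-1.7, -9.8, 0.1]
grip_width: 0.0
grip_force: 5.2
```

Emit:
play_rows(delta_pos=[[-0.02,-0.12,0],[-0.03,-0.2,0],[0,0,0]], angular=[[0,0,0],[0,0,0],[0,0,0]])

```text
t: 7.2
eef_pos: [0.5545, -0.1322, 0.1753]
tool_rot: [180.0, -0.0, 79.8]
contact_force: [0.2, 0.3, -0.1]
grip_width: -0.0002
grip_force: 0.0
```

```bash
python3 - <<'E'
from h import *
a=snap('scene','a3.png');b=snap('top','b3.png')
cr=lambda f:cv2.resize(cv2.imread('pics/'+f)[150:230,255:355],None,fx=4,fy=3.7,interpolation=2)
ct=lambda f:cv2.resize(cv2.imread('pics/'+f)[150:225,285:385],None,fx=4,fy=4,interpolation=2)
r=lambda i:cv2.resize(i,(400,300))
cv2.imwrite('pics/c3.png',np.vstack([np.hstack([r(cr('a.png')),r(cr('a3.png'))]),np.hstack([ct('b.png'),ct('b3.png')])]))
E
```

```text
(no output)
```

View pics/c3.png

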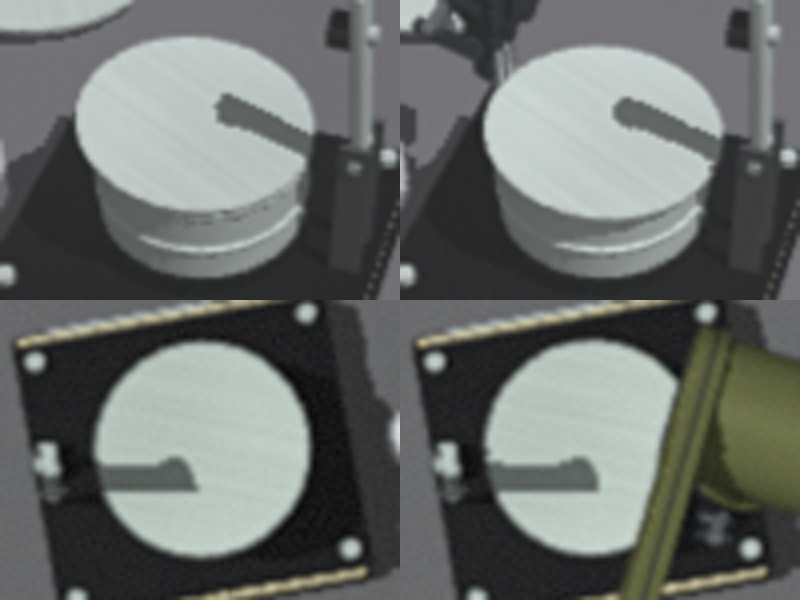

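The lid has shifted about 7 mm toward +y: its left edge in the scene crop went from 75 to 83, and in the top crop from 93 to 84. It has dropped lower and now rests on the catches, so I'll go above the press point.

Emit:
play_rows(delta_pos=[[0,0,0.5],[0,0,0.5],[0.06,0.4,0],[0.06,0.4,0],[0.06,0.42,0],[0,0,-0.2],[0,0,0],[0,0,0]], angular=[[0,0,0],[0,0,0],[0,0,0],[0,0,0],[0,0,0],[0,0,0],[0,0,0],[0,0,0]])

```text
t: 7.97
eef_pos: [0.5582, -0.1007, 0.1942]
tool_rot: [-179.9, 0.0, 79.9]
contact_force: [0.6, 0.6, -0.1]
grip_width: 0.0003
grip_force: 0.0
```

Emit:
play_rows(delta_pos=[[0,0,-0.06],[0,0,-0.06],[0,0,-0.06],[0,0,-0.06],[0,0,0]], angular=[[0,0,0],[0,0,0],[0,0,0],[0,0,0],[0,0,0]])

```text
t: 8.38
eef_pos: [0.5587, -0.1016, 0.1889]
tool_rot: [-180.0, -0.0, 79.8]
contact_force: [0.5, 0.9, -0.6]
grip_width: 0.0002
grip_force: 0.0
```

Emit:
play_rows(delta_pos=[[0,0,-0.06],[0,0,-0.06],[0,0,-0.06],[0,0,0]], angular=[[0,0,0],[0,0,0],[0,0,0],[0,0,0]])

```text
t: 8.72
eef_pos: [0.5592, -0.1016, 0.1852]
tool_rot: [180.0, 0.0, 79.8]
contact_force: [-1.1, -1.3, 3.8]
grip_width: -0.0002
grip_force: 1.8
```

Emit:
play_rows(delta_pos=[[0,0,-0.06],[0,0,-0.06],[0,0,-0.06],[0,0,0]], angular=[[0,0,0],[0,0,0],[0,0,0],[0,0,0]])

```text
t: 9.05
eef_pos: [0.5596, -0.1018, 0.1811]
tool_rot: [179.9, 0.0, 79.8]
contact_force: [-0.2, -1.7, 4.6]
grip_width: 0.0001
grip_force: 2.5
```

Emit:
play_rows(delta_pos=[[0,0,-0.06],[0,0,-0.06],[0,0,-0.06],[0,0,0]], angular=[[0,0,0],[0,0,0],[0,0,0],[0,0,0]])

```text
t: 9.38
eef_pos: [0.5587, -0.1013, 0.1753]
tool_rot: [-180.0, -0.0, 79.8]
contact_force: [0.3, 0.1, 0.8]
grip_width: 0.0005
grip_force: 0.0
```

Emit:
play_rows(delta_pos=[[0,0,-0.06],[0,0,-0.06],[0,0,-0.06],[0,0,0]], angular=[[0,0,0],[0,0,0],[0,0,0],[0,0,0]])

```text
t: 9.72
eef_pos: [0.5588, -0.1012, 0.1717]
tool_rot: [-180.0, -0.0, 79.8]
contact_force: [-2.1, 0.1, 5.7]
grip_width: -0.0001
grip_force: 2.8
```

Emit:
play_rows(delta_pos=[[0,0,-0.06],[0,0,-0.06],[0,0,-0.06],[0,0,0]], angular=[[0,0,0],[0,0,0],[0,0,0],[0,0,0]])

```text
t: 10.05
eef_pos: [0.5588, -0.1012, 0.1677]
tool_rot: [180.0, -0.0, 79.8]
contact_force: [-2.0, -0.1, 8.1]
grip_width: -0.0003
grip_force: 4.2
```

Emit:
play_rows(delta_pos=[[0,0,-0.06],[0,0,-0.06],[0,0,-0.06],[0,0,0]], angular=[[0,0,0],[0,0,0],[0,0,0],[0,0,0]])

```text
t: 10.38
eef_pos: [0.5588, -0.1012, 0.1637]
tool_rot: [180.0, -0.0, 79.8]
contact_force: [-3.1, 0.4, 11.3]
grip_width: -0.0001
grip_force: 5.6
```

Emit:
play_rows(delta_pos=[[0,0,-0.06],[0,0,-0.06],[0,0,0],[0,0,0]], angular=[[0,0,0],[0,0,0],[0,0,0],[0,0,0]])

```text
t: 10.72
eef_pos: [0.5589, -0.1012, 0.1629]
tool_rot: [179.9, 0.0, 79.8]
contact_force: [-7.3, 1.9, 24.5]
grip_width: -0.0001
grip_force: 12.1
```

Emit:
play_rows(delta_pos=[[0,0,0.15],[0,0,0.3],[0,0,0.9],[0,0,0.9],[0,0,0.9],[0,0,1],[0,0,1],[0,0,1],[0,0,1],[0,0,1]], angular=[[0,0,0],[0,0,0],[0,0,0],[0,0,0],[0,0,0],[0,0,0],[0,0,0],[0,0,0.97],[0,0,0.97],[0,0,0.97]])

```text
t: 11.55
eef_pos: [0.5587, -0.101, 0.3638]
tool_rot: [-180.0, -0.0, 100.2]
contact_force: [0.5, 0.5, 0.5]
grip_width: -0.0001
grip_force: 0.0
```

Emit:
play_rows(delta_pos=[[-0.07,0.9,0.1],[-0.07,0.9,0],[-0.07,0.9,0],[-0.07,0.9,0],[-0.07,0.9,0],[-0.07,0.9,0],[-0.07,0.9,0],[-0.07,0.9,0],[-0.07,0.9,0],[-0.07,0.9,0]], angular=[[0,0,0],[0,0,0],[0,0,0],[0,0,0],[0,0,0],[0,0,0],[0,0,0],[0,0,0],[0,0,0],[0,0,0]])

```text
t: 12.38
eef_pos: [0.541, 0.1249, 0.365]
tool_rot: [-179.9, -0.0, 99.8]
contact_force: [0.1, -0.2, 0.2]
grip_width: -0.0001
grip_force: 0.0
```

```bash
python3 - <<'E'
from h import *
a=snap('scene','a4.png');s=readout.sense();print(s['t'],s['eef_pos'],s['tool_rot'],s['joint_positions'])
cv2.imwrite('pics/c4.png',cv2.resize(a[90:240,225:395],None,fx=4,fy=4,interpolation=2))
E
```

```text
12.4333 [0.54059947 0.12895287 0.36498226] [-179.9548875    -0.26923267   99.99606692] [ 8.88729486 12.0763303  76.55451965  0.26839157 91.41944887 -1.10234735]
```

View pics/c4.png

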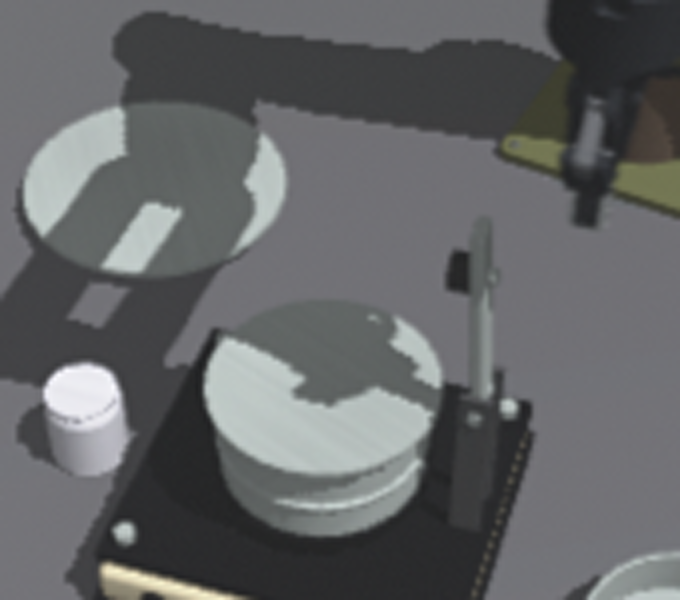

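The lid now looks level and is evenly seated on the sieve at crop (322,390). The bar is still upright with its tip at (483,225), and the gripper is behind it. I'll check the lid's edge numerically while the bar is up.

```bash
python3 - <<'E'
from h import *
from scipy.ndimage import map_coordinates
c=vision.calibration('scene');t=np.linspace(0,2*np.pi,180)
g={f:cv2.imread('pics/'+f,0).astype(float) for f in('a4.png',)}['a4.png']
u,v=225+322/4,90+388/4;P=[]
for a in np.radians(np.r_[130:231:5,340:361:5]):
    r=np.arange(18,40,.25);p=map_coordinates(g,[v+r*np.sin(a),u+r*np.cos(a)],order=1);k=np.where(np.diff(p)<-9)[0]
    if len(k):P.append((u+r[k[0]+1]*np.cos(a),v+r[k[0]+1]*np.sin(a)))
for name,n,h in [('level',(0,0),.160),('tilt.04',(.007,.04),.1626),('tilt.08',(.014,.08),.1655)]:
    N=np.r_[n,1];N/=np.linalg.norm(N);e1=np.cross(N,[0,1,0]);e1/=np.linalg.norm(e1);e2=np.cross(N,e1)
    q=np.array([.570,-.0378,h])+.082*(np.outer(np.cos(t),e1)+np.outer(np.sin(t),e2))
    H=cv2.convexHull(np.vstack([proj(c,q),proj(c,q+.004*N)]).astype(np.float32))
    from scipy.optimize import minimize
    m=lambda s:np.sum([min(abs(cv2.pointPolygonTest(H,(float(x-s[0]),float(y-s[1])),True)),2) for x,y in P])/len(P)
    o=minimize(m,[0,0],method='Nelder-Mead');print(name,len(P),o.fun,o.x)
E
```

```text
Traceback (most recent call last):
numpy._core._exceptions._UFuncOutputCastingError: Cannot cast ufunc 'divide' output from dtype('float64') to dtype('int64') with casting rule 'same_kind'
```

Emit:
play_rows(delta_pos=[[0.05,-0.26,-0.61],[0.05,-0.26,-0.61],[0.05,-0.26,-0.61],[0,0,0]], angular=[[0,0,0],[0,0,0],[0,0,0],[0,0,0]])

```text
t: 12.77
eef_pos: [0.5433, 0.1033, 0.3162]
tool_rot: [-179.6, 0.0, 99.8]
contact_force: [-0.8, 0.2, -0.2]
grip_width: -0.0002
grip_force: 0.0
```

```bash
python3 - <<'E'
from h import *
from scipy.ndimage import map_coordinates
from scipy.optimize import minimize
c=vision.calibration('scene');t=np.linspace(0,2*np.pi,180)
def edges(f,u,v):
    g=cv2.imread('pics/'+f,0).astype(float);P=[]
    for a in np.radians(np.r_[190:350:4]):
        r=np.arange(14,40,.25);p=map_coordinates(g,[v+r*np.sin(a),u+r*np.cos(a)],order=1);k=np.argmin(np.diff(p[20:]) if 0 else np.convolve(p,[1,1,-1,-1],'valid'))
        P.append((u+r[k+2]*np.cos(a),v+r[k+2]*np.sin(a)))
    return P
for f in('a.png','a3.png','a4.png'):
  P=edges(f,303.5,183) if f=='a.png' else edges(f,305.5,186)
  for name,n,h in [('level',(0,0),.160),('.04',(.007,.04),.1626),('.08',(.014,.08),.1655),('.11',(.02,.11),.1675)]:
    N=np.r_[n,1.];N/=np.linalg.norm(N);e1=np.cross(N,[0,1,0]);e1/=np.linalg.norm(e1);e2=np.cross(N,e1)
    q=np.array([.570,-.0378,h])+.082*(np.outer(np.cos(t),e1)+np.outer(np.sin(t),e2))
    H=cv2.convexHull(np.vstack([proj(c,q),proj(c,q+.004*N)]).astype(np.float32))
    m=lambda s:np.mean([min(abs(cv2.pointPolygonTest(H,(float(x-s[0]),float(y-s[1])),True)),2) for x,y in P])
    o=minimize(m,[0,0],method='Nelder-Mead');print(f,name,round(o.fun,2),o.x.round(2))
E
```

```text
a.png level 0.26 [-2.56 -4.85]
a.png .04 0.18 [-2.03 -3.7 ]
a.png .08 0.14 [-1.57 -2.58]
a.png .11 0.14 [-1.27 -1.82]
a3.png level 0.23 [-0.3 -2.3]
a3.png .04 0.18 [ 0.22 -1.27]
a3.png .08 0.2 [ 0.61 -0.19]
a3.png .11 0.23 [0.92 0.66]
a4.png level 1.34 [ 0.57 -0.22]
a4.png .04 1.35 [0.94 0.66]
a4.png .08 1.36 [1.28 1.54]
a4.png .11 1.37 [1.48 2.12]
```

The picture-only check is spoiled by the shadow, but the force record settles it. The force dropped at fingertip height 164 mm, then came exactly 12 mm of spring travel to a dead stop at 152 mm (rim sunk to 148, plus the 4 mm disc), reaching 24 N. The lid is home, so I'll swing the bar.

Emit:
play_rows(delta_pos=[[0.055,-0.31,0.06],[0.055,-0.31,0.06],[0.075,-0.43,-0.04],[0.075,-0.43,-0.04],[0.075,-0.43,-0.04],[0,0,0]], angular=[[0,0,0],[0,0,0],[0,0,0],[0,0,0],[0,0,0],[0,0,0]])

```text
t: 13.27
eef_pos: [0.5541, 0.0539, 0.32]
tool_rot: [180.0, 0.1, 99.7]
contact_force: [1.2, -0.8, 0.5]
grip_width: -0.0002
grip_force: 0.0
```

Emit:
play_rows(delta_pos=[[0.07,-0.4,-0.15],[0.07,-0.4,-0.15],[0.07,-0.4,-0.15],[0.063,-0.355,-0.25],[0.063,-0.355,-0.25],[0.063,-0.355,-0.25],[0,0,0]], angular=[[0,0,0],[0,0,0],[0,0,0],[0,0,0],[0,0,0],[0,0,0],[0,0,0]])

```text
t: 13.85
eef_pos: [0.5629, -0.0021, 0.2877]
tool_rot: [-179.8, 0.0, 99.7]
contact_force: [0.1, 0.0, -0.2]
grip_width: -0.0002
grip_force: 0.0
```

Emit:
play_rows(delta_pos=[[0.049,-0.276,-0.36],[0.049,-0.276,-0.36],[0.049,-0.276,-0.36],[0.031,-0.177,-0.37],[0.031,-0.177,-0.37],[0.031,-0.177,-0.37],[0,0,0]], angular=[[0,0,0],[0,0,0],[0,0,0],[0,0,0],[0,0,0],[0,0,0],[0,0,0]])

```text
t: 14.43
eef_pos: [0.5682, -0.0348, 0.2323]
tool_rot: [-179.7, -0.1, 99.8]
contact_force: [-0.7, -0.9, -0.2]
grip_width: 0.0001
grip_force: 0.0
```

Emit:
play_rows(delta_pos=[[0.02,-0.1,-0.3],[0.01,-0.07,-0.3],[0.01,-0.05,-0.25],[0,0,-0.15],[0,0,0]], angular=[[0,0,0],[0,0,0],[0,0,0],[0,0,0],[0,0,0]])

```text
t: 14.85
eef_pos: [0.5699, -0.0396, 0.2089]
tool_rot: [-179.9, -0.0, 99.8]
contact_force: [-0.0, -0.0, -0.6]
grip_width: 0.0004
grip_force: 0.0
```

```bash
python3 - <<'E'
from h import *
a=snap('scene','a5.png')
cv2.imwrite('pics/c5.png',cv2.resize(a[90:240,225:395],None,fx=4,fy=4,interpolation=2))
E
```

```text
(no output)
```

View pics/c5.png

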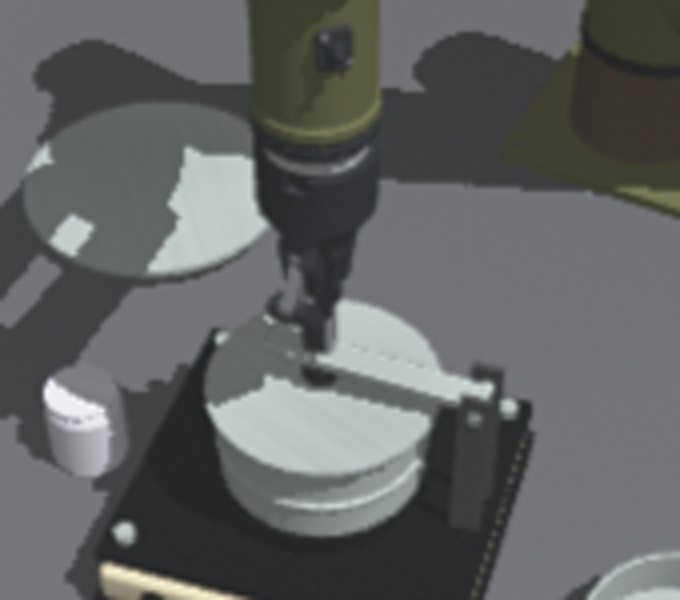

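The bar has swung down and its foot at (318,375) is just above the lid, under the fingers. Next I'll press gently to contact.

Emit:
play_rows(delta_pos=[[0,0,-0.1],[0,0,-0.1],[0,0,-0.08],[0,0,-0.06],[0,0,0]], angular=[[0,0,0],[0,0,0],[0,0,0],[0,0,0],[0,0,0]])

```text
t: 15.32
eef_pos: [0.5703, -0.0396, 0.2012]
tool_rot: [-180.0, -0.0, 99.8]
contact_force: [-0.9, -0.8, 0.5]
grip_width: 0.0002
grip_force: 0.0
```

Emit:
play_rows(delta_pos=[[0,0,-0.05],[0,0,-0.04],[0,0,0],[0,0,0]], angular=[[0,0,0],[0,0,0],[0,0,0],[0,0,0]])

```text
t: 15.65
eef_pos: [0.5705, -0.0397, 0.1993]
tool_rot: [-180.0, -0.0, 99.8]
contact_force: [-0.1, 0.3, 0.2]
grip_width: 0.0001
grip_force: 0.0
```

Emit:
play_rows(delta_pos=[[0,0,-0.04],[0,0,-0.04],[0,0,0],[0,0,0]], angular=[[0,0,0],[0,0,0],[0,0,0],[0,0,0]])

```text
t: 15.98
eef_pos: [0.5706, -0.0397, 0.198]
tool_rot: [180.0, 0.0, 99.8]
contact_force: [-2.1, 0.6, 5.3]
grip_width: -0.0002
grip_force: 2.7
```

Emit:
play_rows(delta_pos=[[0,0,-0.04],[0,0,-0.04],[0,0,0],[0,0,0]], angular=[[0,0,0],[0,0,0],[0,0,0],[0,0,0]])

```text
t: 16.32
eef_pos: [0.5707, -0.0398, 0.1963]
tool_rot: [179.9, 0.0, 99.8]
contact_force: [-2.3, 0.1, 7.5]
grip_width: 0.0002
grip_force: 3.5
```

Emit:
play_rows(delta_pos=[[0,0,0.1],[0,0,0.1],[0,0,0.3],[0,0,0.8],[0,0,0.8],[0,0,0.8],[0,0,0.8],[0,-0.8,0.8],[0,-0.8,0.8],[0,-0.8,0.8]], angular=[[0,0,0],[0,0,0],[0,0,0],[0,0,0],[0,0,0],[0,0,0],[0,0,0],[0,0,0],[0,0,0],[0,0,0]])

```text
t: 17.15
eef_pos: [0.5704, -0.0999, 0.3492]
tool_rot: [180.0, 0.0, 99.9]
contact_force: [-0.1, -0.6, 0.2]
grip_width: -0.0002
grip_force: 0.0
```

Emit:
play_rows(delta_pos=[[-0.9,-0.8,0.3],[-0.9,-0.8,0.3],[-0.9,-0.8,0],[-0.5,-0.8,0],[0,-0.8,0],[0,0,0],[0,0,0],[0,0,0],[0,0,0],[0,0,0]], angular=[[0,0,0],[0,0,0],[0,0,0],[0,0,0],[0,0,0],[0,0,0],[0,0,0],[0,0,0],[0,0,0],[0,0,0]])

```text
t: 17.98
eef_pos: [0.4908, -0.1987, 0.3627]
tool_rot: [-180.0, -0.0, 99.9]
contact_force: [-0.3, 0.2, -0.8]
grip_width: 0.0002
grip_force: 0.0
```

```bash
python3 - <<'E'
from h import *
a=snap('scene','a6.png');print(readout.sense()['t'])
cv2.imwrite('pics/c6.png',cv2.resize(a[130:250,235:375],None,fx=5,fy=5,interpolation=2))
E
```

```text
18.0333
```

View pics/c6.png

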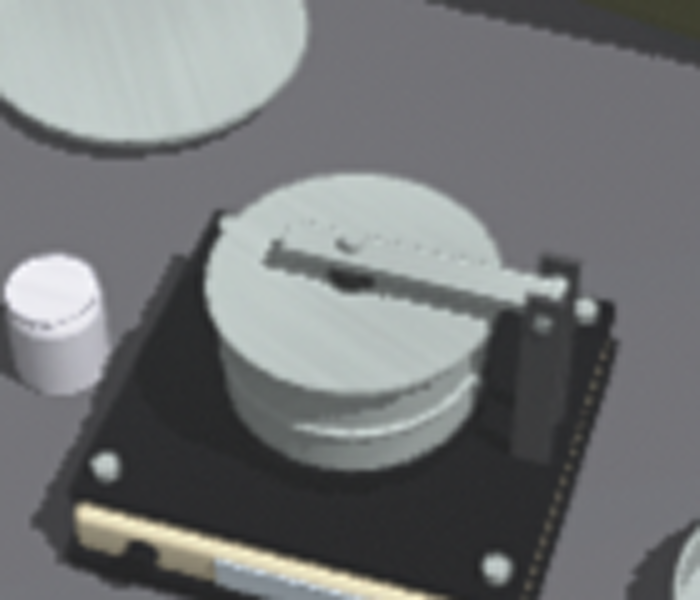

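The bar lies level across the lid with its foot on the lid's middle at (350,278). The lid is seated level and the tin has not moved.

```bash
python3 -c "
from station import order;print(order.job_done())"
```

```text
the job is handed in; nothing more can be done
None
```

I eased the lid in, pressed it home past both catches (24.5 N peak reading, limit 40 N) and then swung the hold-down bar onto it; I never touched the brush, tin or spare sieve, and handed the job in at about 18 s with no verdict returned.

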